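# Load the air-sampling filter holder and hold its bayonet cap at the half-way mark

## Robot

A 7-joint arm with a two-finger parallel gripper is mounted at the origin on the work surface. World frame = base frame: x ahead of the robot, y to its left, z up, the work surface at z = 0. Lengths are in mm, angles in rad, forces in N, time in s.
With the tool pointing down it reaches from about 350 to 900 mm from the base axis. Payload 7.2 kg.
Tool frame: the origin (TCP) lies midway between the tips of the shut fingers; the grasp point (between the pads) lies 19 mm behind it; z points along the fingers, y is the line along which they close (so a half turn about z gives the same grasp; the last joint's range is limited). The gripper opens to 88 mm and grips with 3 to 60 N. Pads are 20 mm wide; open, the fingers measure 115 mm over their backs; the gripper's body (75 mm by 178 mm) begins 61 mm behind the grasp point.
Start: joints at [-1.204, 0.411, -0.013, 1.596, 0.006, 1.134, -0.082], TCP at [263.278, 566.846, 222.653] pointing down, gripper open.
Joint ranges: [-2.95, 2.95], [-0.29, 1.99], [-1.47, 1.44], [0.14, 2.54], [-1.03, 4.17], [0.13, 1.85], [-2.86, 2.86]. Speed limits (rad/s): [2.39, 2.39, 3.01, 3.01, 3.14, 3.14, 3.14].

## Interface

Orientations are given as a rotation vector (axis times angle).
In Python, from plant import bot, imaging, nets gives the robot as it stands.
- The arm moves only by the shell command python3 -m jog 'ROWS' [FORCE]. ROWS is a JSON object of lists of equal length, an entry for each row: "delta_pos": the shift along the tool's x, y, z scaled (see below), a list of three; "angular": the turn, a rotation vector about the tool's x, y, z scaled (see below), a list of three; "fingers": the finger opening in mm, from 0 to 87.8. In form: {"delta_pos": [[tx, ty, tz], ...], "angular": [[rx, ry, rz], ...], "fingers": [fingers, ...]}. A call has 1 to 10 rows; each row shifts and turns the commanded pose from where the row before left it, along the tool's axes as they then stand; what a row does not reach is not made up. The controller multiplies each number of a shift by 0.3 m and each number of a turn by pi rad. A row lasts 1/10 s, in which the tool goes at most 50 mm and 8.59 degrees, less where a joint would pass 70% of its speed; a pose out of reach is approached as far as the arm can. A call with a number of a shift or a turn outside -1 to 1 is refused whole. A call with a gripper value outside its range is refused whole. The fingers move at their own pace and stop on an object; FORCE is the grip in N (left out, the last holds). Time passes only in rows, so rows that do not move let the fingers close. It gives the time, the measured TCP pose, the force, the opening and the grip force at its end, in the units of the state.
- bot.get_state(): the state, without advancing time (a new reading comes with each control period).
- imaging.get_image(name): name is "side" or "top" or "wrist"; returns the picture (420x560x3 uint8, red, green, blue); there is no depth.
- imaging.get_calibration(name): a dict with "vertical_fov" (degrees; the focal length in pixels is half the picture's height over the tangent of half this angle, whatever the lens; pixels are square), "cx", "cy" (the principal point, pixels), "extrinsics" (4x4, takes a point from camera to world coordinates). Camera axes: x right, y down, z forward; pixel columns grow to the right and rows downward; lengths in mm; the calibration is good to about 2 mm. A picture is of the moment at which its call begins: read the wrist's pose just before it. get_calibration takes no time and is no camera call; for the wrist camera it gives the pose at the moment of the call.
- bot.job_done(): hands the job in; it is judged then, once.
Trained networks look in the newest picture that a camera, given by its name, has taken for a name from the list of things; names that differ only in an ending like _2 or _b are one class to them, and where a whole thing is asked for, a point or a joint stands for the part that bears it (a point fixed in the world has none). Each returns a list of dicts, best first, with "conf" (0 to 1); they miss things now and then, are a little off and sometimes report something else, mostly with a low value. They report only what shows in the picture. A call takes as long as a camera call. They do not tell look-alikes from the thing itself.
- nets.find_in(camera, query): "location" ([x, y, z] in mm, in the coordinates of the camera as it stood for that picture, good to about 4 mm: the middle of the surface that is visible of it).
- nets.regions_of(camera, query): "region" (420x560 bool, what is visible of it).
The state is a dict: "time": time; "q": joint angles; "dq": joint speeds; "joint_efforts": joint torques, N m; "tcp_pos": TCP position; "eef_rot": TCP orientation; "contact_force": force on the tool from outside, world axes, zero at the start; "wrist_torque": the same for the moment, N m; "finger_gap": opening from 0.0 (shut) to 1.0 (fully open); "finger_force": force on a finger pad.
Only numpy, scipy, OpenCV 4.12 (cv2) and the standard library are available. Lean on these libraries where they do the work, as an engineer would, in place of code of your own. Each camera call takes 0.05 s, during which the arm holds its last target. There are 200 camera calls.

## Task

Load the filter holder: lay the perforated steel grid disc on its pedestal, then the copper-coloured filter disc on top, both centred. Fit the white bayonet cap over them with its ears down in the two entry gaps, twist it clockwise (seen from above) against its spring until its grip bar and ears point along the yellow half-way marks, never on to the red lock marks, and finish while still gripping the cap and holding it there. Leave the other things on the bench where they are.

Things in the scene. Friction and masses are not known exactly. Their poses are not given: they have to be found in the camera images.
- holder: Filter holder bolted to the bench: round aluminium flange, 140 mm across, 8 mm thick, with central pedestal, blue claws and grey blocks. Origin: centre of its underside, on the bench; z up. Its x axis (either way) points at the two entry gaps for the cap's ears, marked white on the flange. Red marks on the claws, 75 degrees clockwise of the gaps seen from above, are the lock, not to be reached.
- pedestal_top (a point): Centre of the flat top of the holder's pedestal, 48 mm across, 30 mm above the bench. Below 24 mm the pedestal widens to 58 mm to guide the cap. The discs are stacked here.
- cap_seat (a point): On the holder's axis, 12 mm above the bench: where the cap's rim rests when fully in. From 19 to 88 degrees clockwise of each gap a blue claw (39 to 55 mm from the axis, underside 21, top 27 mm above the bench) roofs the ears' path with 3 mm to spare, so turn without lifting. The same span anticlockwise is a solid grey block, 27 mm high. An ear in a gap has about 4 mm to spare on that side.
- halfway: The yellow half-way marks on claws and flange, fixed to the holder. Origin as the holder's; its x axis (either way) points along the yellow marks, 40 degrees clockwise of the entry gaps seen from above. The cap's bar and ears must end along this axis.
- spring_ring (a joint): Turn (rad) of the sprung steel ring under the cap: 0 at rest, growing clockwise. Its two orange dogs stand at the clockwise side of the gaps, 4 mm beyond a centred ear; the ears push them round. The spring gives 0.04 N m at the start, 0.10 at half-way, and turns the cap back if let go. About 0.6 with the cap at the yellow marks; above 1.05 it is locked.
- grid_center (a point): Centre (half-way up) of the perforated steel grid disc, 50 mm in diameter, 8 mm thick, 60 g, small black holes in its top; lies flat on the bench. On the pedestal its centre is 34 mm above the bench.
- filter_center (a point): Centre (half-way up) of the rigid sintered filter disc, plain copper-coloured, 50 mm in diameter, 8 mm thick, 70 g; lies flat on the bench. On top of the grid its centre is 42 mm above the bench.
- cap_bar (a point): Centre of the grip bar of the white bayonet cap, on its axis, 62 mm above its rim. The bar is 56 mm long (along this point's x axis), 22 mm wide, 32 mm high and stands on the cap's flat top, which is 70 mm across and 46 mm above the rim. A black line runs along the bar. With the cap fully in, this point is 74 mm above the bench. Half a turn makes no difference.
- cap_rim (a point): Centre of the cap's open lower rim; the cap stands on it on the bench. The cap is a cup upside down, 62 mm inside, 40 mm deep, about 140 g. Two black ears, 14 mm wide and 6 mm high, stick out at the rim to 46 mm from the axis, in line with the bar (along this point's x axis).
- tape_roll: Bystander: cardboard-brown roll of tape, 90 mm across, 25 mm high; origin under its centre.
- amber_bottle: Bystander: amber bottle, 60 mm across, 130 mm high; origin under its centre.
- jar: Bystander: glass jar, 64 mm across, 70 mm high; origin under its centre.
- brush: Bystander: brush 170 mm long lying along its x axis on the bench.
- screwdriver: Bystander: screwdriver 180 mm long lying along its x axis on the bench.
- half_mask: Bystander: black half-mask respirator with two blue filters, about 100 by 124 mm, 68 mm high; origin under its centre.
- wrapped_book: Bystander: brown wrapped book 100 by 130 by 22 mm lying flat; origin under its centre.
Not all that is in view belongs to the job. What is meant by the part that bears grid_center is not turquoise, and is the smaller of those in its own colour.

How it is judged (in metres and radians):
On the way, in this order (a step that is already met when the one before it is completed fails the run):
1. the grid disc lies centred on the pedestal, let go (horizontal distance between grid_center and holder below 0.005 m and z of grid_center in the frame of holder between 0.031 and 0.037 m and contact force between the fingers and grid below 0.1 N), for 0.2 s.
2. the filter disc lies centred on the grid, let go (horizontal distance between each of grid_center, filter_center and holder below 0.005 m and z of grid_center in the frame of holder between 0.031 and 0.037 m and z of filter_center in the frame of holder between 0.039 and 0.045 m and contact force between the fingers and filter below 0.1 N), for 0.2 s.
3. the cap is fully down in the entry gaps, over both discs (horizontal distance between each of grid_center, filter_center, cap_bar and holder below 0.005 m and z of grid_center in the frame of holder between 0.031 and 0.037 m and z of filter_center in the frame of holder between 0.039 and 0.045 m and z of cap_bar in the frame of holder below 0.077 m and angle between cap_bar's own z axis and vertical below 0.07 rad and value of joint spring_ring below 0.25 rad), for 0.1 s.
At the end, for the whole second after the job is handed in: Grid on pedestal, filter on grid, each within 5 mm of the holder's axis; cap fully down (3 mm), upright, within 5 mm of the axis, bar within 0.16 rad of the yellow marks, spring ring beyond 0.35 rad and still, fingers gripping the cap with more than 1.5 N (horizontal distance between each of grid_center, filter_center, cap_bar and holder below 0.005 m and z of grid_center in the frame of holder between 0.031 and 0.037 m and z of filter_center in the frame of holder between 0.039 and 0.045 m and z of cap_bar in the frame of holder below 0.077 m and angle between cap_bar's own z axis and vertical below 0.07 rad and angle between the x axis of cap_bar and the x axis of halfway, either way round below 0.16 rad and value of joint spring_ring above 0.35 rad and velocity of joint spring_ring between -0.1 and 0.1 rad/s and contact force between the fingers and cap above 1.5 N); the arm keeps its last pose, push and grip.
It fails at once if the cap is turned on to the lock (value of joint spring_ring above 1.05 rad).
It fails at once if a bystander is disturbed (moved more than 20 mm) (distance of any of tape_roll, amber_bottle, jar, brush, screwdriver, half_mask, wrapped_book from where it was at the start of the episode above 0.02 m).
It also fails if it takes over 64 s, if anything falls off the work surface, if the arm or the gripper's body presses on something with over 40 N, if the wrist force passes 120 N, or if a joint passes its speed limit or range.

## Working session

There is one attempt and no reset: what is moved stays moved. The work goes in short steps, Python scripts to look and compute and a shell command to move; the robot and the scene stay as the last step left them, time stands still between calls to the robot, and variables do not carry over. Pictures are saved under pics/ and viewed, at most 10 in all, crops included, and the job is handed in when it is done.

```bash
ls; mkdir -p pics
python3 - <<'E'
from plant import bot, imaging, nets
import cv2,numpy as np
for n in ["top","side"]:
    im=imaging.get_image(n); cv2.imwrite(f"pics/{n}0.png",im[:,:,::-1]); 
    c=imaging.get_calibration(n); print(n,c)
s=bot.get_state(); print(s['time'],s['tcp_pos'],s['eef_rot'],s['finger_gap'])
E
```

```text
pics
top {'vertical_fov': 43.17382629294732, 'cx': 291.4874975656734, 'cy': 204.07595915767865, 'extrinsics': array([[-6.94793407e-02, -9.70335688e-01,  2.31562677e-01,
         3.75354315e+02],
       [-9.97578487e-01,  6.83090569e-02, -1.30780135e-02,
        -2.60010745e+00],
       [-3.12776484e-03, -2.31910597e-01, -9.72732076e-01,
         1.15408227e+03],
       [ 0.00000000e+00,  0.00000000e+00,  0.00000000e+00,
         1.00000000e+00]])}
side {'vertical_fov': 56.58877241020745, 'cx': 279.7991684321564, 'cy': 209.51845114852625, 'extrinsics': array([[-8.46357988e-01, -3.78457683e-01,  3.74763844e-01,
         3.25549622e+02],
       [-5.32539639e-01,  5.89515440e-01, -6.07349223e-01,
         4.55951569e+02],
       [ 8.92690709e-03, -7.13611468e-01, -7.00484820e-01,
         5.73842887e+02],
       [ 0.00000000e+00,  0.00000000e+00,  0.00000000e+00,
         1.00000000e+00]])}
0.1 [263.12607021 566.42758383 221.9169139 ] [-6.77603935e-01 -3.06745664e+00  2.18914095e-03] 0.996545320370789
```

View pics/top0.png

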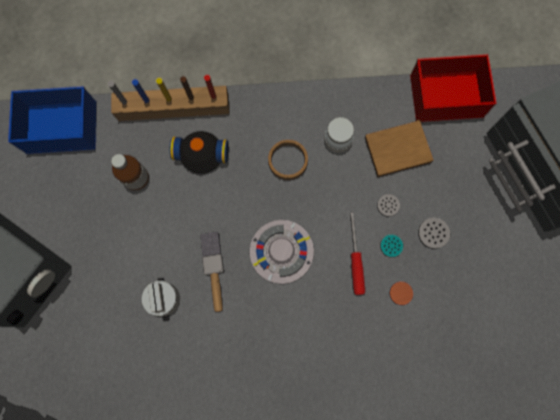

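View pics/side0.png

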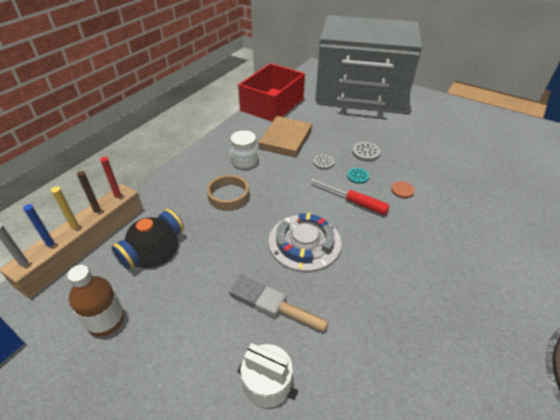

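The top view shows the holder at (281,251), cap at (159,297), small steel grid at (388,205) with a larger steel decoy at (434,233) and a turquoise one at (391,246), and the filter at (402,293). The side view agrees with this.

```bash
cat > h.py <<'E'
from plant import bot, imaging, nets
import cv2, numpy as np
from scipy.spatial.transform import Rotation as R
def f_of(c): return 210/np.tan(np.radians(c['vertical_fov']/2))
def to_plane(c,uv,z):
    f=f_of(c); uv=np.atleast_2d(uv).astype(float); E=c['extrinsics']
    d=np.c_[(uv[:,0]-c['cx'])/f,(uv[:,1]-c['cy'])/f,np.ones(len(uv))]@E[:3,:3].T
    o=E[:3,3]; return o+d*((z-o[2])/d[:,2])[:,None]
def move(target, yaw=None):
    """tool-frame deltas (scaled) from the present pose to a TCP target; yaw= direction of tool y in world, deg"""
    s=bot.get_state(); Rt=R.from_rotvec(s['eef_rot'])
    d=Rt.inv().apply(np.array(target)-s['tcp_pos']); M=Rt.as_matrix()
    y=np.degrees(np.arctan2(M[1,1],M[0,1]))
    print('t',round(s['time'],2),'tcp',np.round(s['tcp_pos'],1),'tooly',round(y,1),'z',np.round(M[:,2],4),'shift/300',np.round(d/300,3),'mm',np.round(d,1))
    if yaw is not None:
        e=(yaw-y+90)%180-90; t=np.radians(y+e); yy=np.array([np.cos(t),np.sin(t),0]);zz=np.array([0,0,-1.])
        G=np.c_[np.cross(yy,zz),yy,zz]; rv=(Rt.inv()*R.from_matrix(G)).as_rotvec()
        print('turn/pi',np.round(rv/np.pi,4),'deg',np.round(np.degrees(rv),1))
E
python3 - <<'E'
from h import *
for n in ["top","side"]:
    imaging.get_image(n); c=imaging.get_calibration(n); E=c['extrinsics']
    for q,z in [("holder",8),("grid_center",8),("filter_center",8),("cap_bar",46)]:
        L=nets.find_in(n,q); Rg=nets.regions_of(n,q)
        for r in L[:4]: print(n,q,'find',round(r['conf'],2),np.round(E[:3,:3]@r['location']+E[:3,3]).astype(int))
        for r in Rg[:4]:
            v,u=np.nonzero(r['region']); P=to_plane(c,np.c_[u,v],z)
            (cc,wh,a)=cv2.minAreaRect(P[:,:2].astype(np.float32))
            print(n,q,'reg',round(r['conf'],2),np.round([u.mean(),v.mean()]),np.round(P.mean(0),1),'rect',np.round(cc,1),np.round(wh,1))
move([263,566,222],90)
for k,v in imaging.get_calibration("wrist").items(): print(k,np.round(v,4))
E
```

```text
top holder find 0.73 [540  11  11]
top holder find 0.3 [456 260  45]
top holder reg 0.66 [282. 252.] [543.3  11.    8. ] rect [543.9  11.1] [137.4 140. ]
top holder reg 0.53 [199. 151.] [785.8 182.8   8. ] rect [784.7 183.6] [132.5 101.2]
top grid_center find 0.92 [ 539 -225   10]
top grid_center find 0.63 [ 632 -230    8]
top grid_center find 0.57 [ 561 -323    6]
top grid_center find 0.47 [751 -18  23]
top grid_center reg 0.72 [433. 233.] [ 561.3 -323.6    8. ] rect [ 561.6 -323.7] [67.8 67.5]
top grid_center reg 0.66 [391. 246.] [ 540.1 -228.4    8. ] rect [ 540.6 -227.8] [47.9 50.9]
top grid_center reg 0.56 [388. 206.] [ 629.6 -231.2    8. ] rect [ 629.8 -230.7] [45.8 50.7]
top filter_center find 0.87 [ 432 -236    4]
top filter_center reg 0.59 [401. 293.] [ 436.9 -237.3    8. ] rect [ 436.3 -237.4] [47.2 48.5]
top filter_center reg 0.25 [281. 249.] [550.2  12.5   8. ] rect [545.2  12.8] [76.3 84.2]
top filter_center reg 0.2 [287. 159.] [753.4 -14.6   8. ] rect [751.7 -15. ] [90.7 95. ]
top cap_bar find 0.76 [457 260  46]
top cap_bar reg 0.78 [161. 299.] [457.8 265.4  46. ] rect 
[... 845 characters left out ...]
36.7 -233. ] [48.1 53.1]
side filter_center reg 0.62 [304. 243.] [541.5  15.6   8. ] rect [542.5  13.7] [142.6 145.4]
side cap_bar find 0.58 [452 282  48]
side cap_bar reg 0.95 [266. 375.] [453.8 277.5  46. ] rect [457.1 276.1] [73.7 88.1]
t 1.0 tcp [263.3 566.8 222.7] tooly 65.1 z [-0.  0. -1.] shift/300 [-0.    -0.003  0.002] mm [-0.1 -0.9  0.7]
turn/pi [ 0.     -0.     -0.1384] deg [  0.   -0.  -24.9]
vertical_fov 71.8779
cx 274.8408
cy 209.5225
extrinsics [[ 4.217000e-01  8.710000e-01  2.521000e-01  1.940367e+02]
 [ 9.068000e-01 -4.052000e-01 -1.165000e-01  5.985268e+02]
 [ 7.000000e-04  2.777000e-01 -9.607000e-01  3.846079e+02]
 [ 0.000000e+00  0.000000e+00  0.000000e+00  1.000000e+00]]
```

```bash
python3 -m jog '{"delta_pos":[[0,0,0],[0,0,0],[0,0,0],[-0.072,-0.143,0],[-0.072,-0.143,0],[-0.072,-0.143,0],[-0.072,-0.143,0],[-0.072,-0.143,0],[-0.072,-0.143,0],[-0.072,-0.143,0]],"angular":[[0,0,-0.046],[0,0,-0.046],[0,0,-0.046],[0,0,0],[0,0,0],[0,0,0],[0,0,0],[0,0,0],[0,0,0],[0,0,0]],"fingers":[87,87,87,87,87,87,87,87,87,87]}' 20
python3 -m jog '{"delta_pos":[[-0.072,-0.143,0],[-0.072,-0.143,0],[-0.072,-0.143,0],[-0.072,-0.143,0],[-0.072,-0.143,0],[-0.072,-0.143,0],[0,0,0],[0,0,0]],"angular":[[0,0,0],[0,0,0],[0,0,0],[0,0,0],[0,0,0],[0,0,0],[0,0,0],[0,0,0]],"fingers":[87,87,87,87,87,87,87,87]}'
cat >> h.py <<'E'
def shot(name,fn):
    c=imaging.get_calibration(name); im=imaging.get_image(name); cv2.imwrite(fn,im[:,:,::-1]); return c,im
def circ(c,q,z,near,cam="wrist"):
    """min enclosing circle / mean of each region projected to plane z, near a point"""
    for r in nets.regions_of(cam,q):
        v,u=np.nonzero(r['region']); P=to_plane(c,np.c_[u,v],z)
        if np.hypot(*(P.mean(0)[:2]-near))>60: continue
        rc=cv2.minAreaRect(P[:,:2].astype(np.float32)); e=cv2.fitEllipse(cv2.convexHull(P[:,:2].astype(np.float32)))
        print(q,round(r['conf'],2),'mean',np.round(P.mean(0)[:2],1),'rect',np.round(rc[0],1),np.round(rc[1],1),'ell',np.round(e[0],1),np.round(e[1],1))
E
python3 - <<'E'
from h import *
c,im=shot("wrist","pics/w1.png")
circ(c,"holder",8,[543,11])
move([543,11,222],90)
E
```

```text
time: 2.0
tcp_pos: [414.7, 264.6, 223.0]
eef_rot: [0.002, 3.141, 0.001]
contact_force: [0.7, -0.9, 0.2]
finger_gap: 0.989
finger_force: 0.0
time: 2.8
tcp_pos: [543.4, 7.9, 222.4]
eef_rot: [-0.006, -3.141, -0.0]
contact_force: [-1.4, 0.7, 0.6]
finger_gap: 0.988
finger_force: 0.0
holder 0.62 mean [542.    9.4] rect [544.3   9.3] [138.  136.9] ell [544.5   9.5] [138.2 138.7]
t 2.9 tcp [542.9  10.2 222.5] tooly 90.0 z [-5.e-04  7.e-04 -1.e+00] shift/300 [-0.     0.003  0.002] mm [-0.1  0.8  0.5]
turn/pi [ 0.0002 -0.0002  0.0001] deg [ 0. -0.  0.]
```

View pics/w1.png

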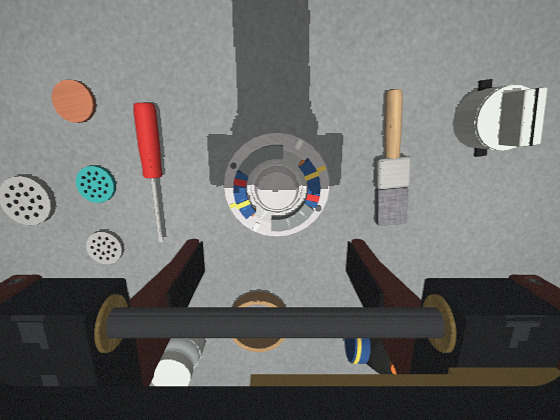

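Wrist view: holder centred near (276,185), the small steel grid at (104,247), turquoise at (95,184), filter at (73,101), and the cap lower right of centre line at (505,118).

```bash
python3 -m jog '{"delta_pos":[[-0.048,-0.134,0],[-0.048,-0.134,0],[-0.048,-0.134,0],[-0.048,-0.134,0],[-0.048,-0.134,0],[-0.048,-0.134,0],[0,0,0.05],[0,0,0]],"angular":[[0,0,0],[0,0,0],[0,0,0],[0,0,0],[0,0,0],[0,0,0],[0,0,0],[0,0,0]],"fingers":[70,70,70,70,70,70,70,70]}' 20
python3 - <<'E'
from h import *
c,im=shot("wrist","pics/w2.png")
circ(c,"grid_center",8,[629,-230])
move([630,-230,30],90)
E
```

```text
time: 3.7
tcp_pos: [628.6, -230.8, 205.2]
eef_rot: [-0.001, -3.138, -0.003]
contact_force: [0.5, 1.4, -0.7]
finger_gap: 0.796
finger_force: 0.0
grid_center 0.79 mean [ 630.5 -234.7] rect [ 630.2 -234.3] [48.3 49.1] ell [ 630.7 -234.7] [49.1 50.5]
t 3.8 tcp [ 629.5 -229.4  207.2] tooly 90.1 z [-0.0012  0.0019 -1.    ] shift/300 [-0.002 -0.003  0.591] mm [ -0.7  -0.9 177.2]
turn/pi [ 0.0006 -0.0004  0.0006] deg [ 0.1 -0.1  0.1]
```

```bash
python3 -m jog '{"delta_pos":[[-0.003,-0.006,0.16],[0,0,0.16],[0,0,0.16],[0,0,0.14],[0,0,0.03],[0,0,0.03],[0,0,0],[0,0,0],[0,0,0],[0,0,0]],"angular":[[0,0,0],[0,0,0],[0,0,0],[0,0,0],[0,0,0],[0,0,0],[0,0,0],[0,0,0],[0,0,0],[0,0,0]],"fingers":[70,70,70,70,70,70,70,45,45,45]}' 15
python3 - <<'E'
from h import *
s=bot.get_state(); print(s['finger_gap']*88,s['finger_force'],s['contact_force']); move([630,-232,60],90)
E
```

```text
time: 4.8
tcp_pos: [631.3, -234.6, 5.2]
eef_rot: [0.002, 3.139, -0.001]
contact_force: [0.6, -0.3, 3.1]
finger_gap: 0.56
finger_force: 7.9
49.28701456666373 7.879469990730286 [ 0.59465497 -0.27667331  3.08972749]
t 4.8 tcp [ 631.3 -234.6    5.2] tooly 89.9 z [ 2.3e-03 -5.0e-04 -1.0e+00] shift/300 [ 0.004  0.008 -0.183] mm [  1.2   2.5 -54.8]
turn/pi [-0.0002  0.0007 -0.0004] deg [-0.   0.1 -0.1]
```

```bash
python3 -m jog '{"delta_pos":[[0,0,0],[0,0,-0.05],[0,0,-0.166],[0.048,0.1353,0],[0.048,0.1353,0],[0.048,0.1353,0],[0.048,0.1353,0],[0.048,0.1353,0],[0.048,0.1353,0],[0,0,0]],"angular":[[0,0,0],[0,0,0],[0,0,0],[0,0,0],[0,0,0],[0,0,0],[0,0,0],[0,0,0],[0,0,0],[0,0,0]],"fingers":[45,45,45,45,45,45,45,45,45,45]}' 15
python3 - <<'E'
from h import *
s=bot.get_state(); print(s['finger_gap']*88,s['finger_force'],s['contact_force']); move([544.7,9.4,34.3],90)
E
```

```text
time: 5.8
tcp_pos: [542.5, 16.3, 69.1]
eef_rot: [0.011, -3.14, -0.005]
contact_force: [1.2, 0.4, -0.7]
finger_gap: 0.562
finger_force: 15.0
49.47211655655485 15.00052660703659 [ 1.17672939  0.41978333 -0.68415945]
t 5.8 tcp [542.5  16.3  69.1] tooly 90.4 z [-0.0013  0.0035 -1.    ] shift/300 [-0.007 -0.023  0.116] mm [-2.2 -7.  34.8]
turn/pi [ 0.0011 -0.0004  0.0022] deg [ 0.2 -0.1  0.4]
```

```bash
python3 -m jog '{"delta_pos":[[0,0,0],[0,0,0],[0,0,0]],"angular":[[0,0,0],[0,0,0],[0,0,0]],"fingers":[45,45,45]}'
python3 - <<'E'
from h import *
c,im=shot("wrist","pics/w3.png"); circ(c,"holder",8,[543,11]); circ(c,"grid_center",73,[543,11])
move([544.7,9.4,34.3],90)
E
```

```text
time: 6.1
tcp_pos: [544.8, 7.6, 68.8]
eef_rot: [0.006, 3.141, -0.001]
contact_force: [-0.8, -0.6, -0.4]
finger_gap: 0.561
finger_force: 15.0
holder 0.66 mean [524.5  10.1] rect [543.5   9.3] [135.5 136.9] ell [544.6   9.3] [138.2 138.5]
grid_center 0.89 mean [542.5   7. ] rect [543.2   7.3] [48.3 50.1] ell [543.3   7. ] [48.5 50.3]
t 6.25 tcp [544.5   8.1  68.4] tooly 89.8 z [ 0.e+00 -3.e-04 -1.e+00] shift/300 [-0.001  0.004  0.114] mm [-0.2  1.3 34.1]
turn/pi [-0.0001  0.     -0.001 ] deg [-0.   0.  -0.2]
```

View pics/w3.png

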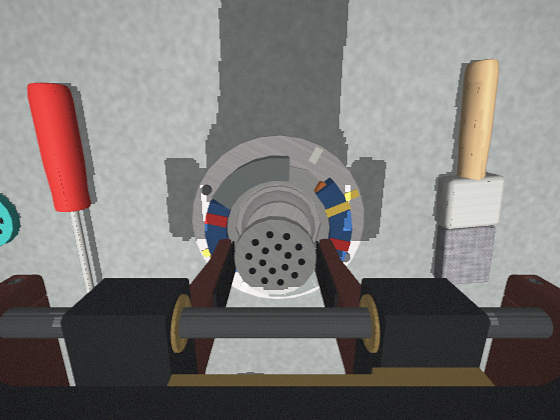

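The grid disc is held level between the fingers at (275,255), over the holder (280,205), about 2 mm off target; I correct and lower it.

```bash
python3 -m jog '{"delta_pos":[[-0.004,0.006,0.04],[0,0,0.04],[0,0,0.02],[0,0,0.012],[0,0,0],[0,0,0],[0,0,0],[0,0,0],[0,0,0]],"angular":[[0,0,0],[0,0,0],[0,0,0],[0,0,0],[0,0,0],[0,0,0],[0,0,0],[0,0,0],[0,0,0]],"fingers":[45,45,45,45,45,45,58,58,58]}'
python3 -m jog '{"delta_pos":[[0,0,0],[0,0,-0.1],[0,0,-0.13],[0,0,-0.13],[0,0,-0.13],[0,0,0],[0,0,0]],"angular":[[0,0,0],[0,0,0],[0,0,0],[0,0,0],[0,0,0],[0,0,0],[0,0,0]],"fingers":[58,58,70,70,70,70,70]}'
python3 - <<'E'
from h import *
c,im=shot("wrist","pics/w4.png"); circ(c,"holder",8,[543,11]); circ(c,"grid_center",38,[543,11])
move([436.6,-237,182],90)
E
```

```text
time: 7.15
tcp_pos: [545.6, 11.1, 34.9]
eef_rot: [0.002, 3.141, 0.0]
contact_force: [-0.3, -0.6, -0.0]
finger_gap: 0.657
finger_force: 0.0
time: 7.85
tcp_pos: [545.8, 11.3, 182.6]
eef_rot: [0.002, 3.14, 0.001]
contact_force: [0.4, -0.2, -1.0]
finger_gap: 0.796
finger_force: 0.0
holder 0.74 mean [539.8   8.8] rect [544.1   9.3] [138.4 137.8] ell [544.6   9.1] [139.  139.5]
grid_center 0.79 mean [544.3  10.1] rect [544.5  10.1] [49.1 49.9] ell [544.8  10.1] [49.7 50.7]
t 8.0 tcp [544.5  11.2 180.5] tooly 89.9 z [-2.4e-03 -3.0e-04 -1.0e+00] shift/300 [ 0.359 -0.828 -0.004] mm [ 107.7 -248.3   -1.2]
turn/pi [-0.0001 -0.0008 -0.0004] deg [-0.  -0.1 -0.1]
```

```bash
python3 -m jog '{"delta_pos":[[0.06,-0.138,0],[0.06,-0.138,0],[0.06,-0.138,0],[0.06,-0.138,0],[0.06,-0.138,0],[0.06,-0.138,0],[0,0,0],[0,0,0],[0,0,0]],"angular":[[0,0,0],[0,0,0],[0,0,0],[0,0,0],[0,0,0],[0,0,0],[0,0,0],[0,0,0],[0,0,0]],"fingers":[70,70,70,70,70,70,70,70,70]}' 20
python3 - <<'E'
from h import *
c,im=shot("wrist","pics/w5.png")
circ(c,"filter_center",8,[436,-237])
move([437,-238,3.7],90)
E
```

```text
time: 8.9
tcp_pos: [437.4, -235.8, 181.0]
eef_rot: [0.0, -3.14, -0.001]
contact_force: [-0.1, 0.6, 0.4]
finger_gap: 0.795
finger_force: 0.0
filter_center 0.91 mean [ 436.2 -240.5] rect [ 436.6 -240.5] [47.5 48.4] ell [ 436.6 -240.4] [48.8 49.7]
t 9.0 tcp [ 437.7 -235.6  181.3] tooly 90.1 z [-9.e-04  6.e-04 -1.e+00] shift/300 [ 0.002 -0.008  0.592] mm [  0.6  -2.5 177.6]
turn/pi [ 0.0002 -0.0003  0.0004] deg [ 0.  -0.   0.1]
```

```bash
python3 -m jog '{"delta_pos":[[0.002,-0.014,0.16],[0,0,0.16],[0,0,0.16],[0,0,0.08],[0,0,0.03],[0,0,0],[0,0,0],[0,0,0],[0,0,0],[0,0,0]],"angular":[[0,0,0],[0,0,0],[0,0,0],[0,0,0],[0,0,0],[0,0,0],[0,0,0],[0,0,0],[0,0,0],[0,0,0]],"fingers":[70,70,70,70,70,70,45,45,45,45]}' 15
python3 - <<'E'
from h import *
s=bot.get_state(); print(s['finger_gap']*88,s['finger_force'],s['contact_force']); move([544.7,9.5,70],90)
E
```

```text
time: 10.0
tcp_pos: [437.6, -241.5, 6.1]
eef_rot: [0.002, 3.139, -0.001]
contact_force: [-0.9, 0.8, 7.1]
finger_gap: 0.557
finger_force: 15.0
48.99801096137979 15.001003593206406 [-0.85076376  0.82730604  7.13348242]
t 10.0 tcp [ 437.6 -241.5    6.1] tooly 89.9 z [ 2.4e-03 -4.0e-04 -1.0e+00] shift/300 [-0.357  0.837 -0.213] mm [-107.   251.   -63.8]
turn/pi [-0.0001  0.0008 -0.0003] deg [-0.   0.1 -0.1]
```

```bash
python3 -m jog '{"delta_pos":[[0,0,-0.09],[0,0,-0.16],[-0.06,0.139,0],[-0.06,0.139,0],[-0.06,0.139,0],[-0.06,0.139,0],[-0.06,0.139,0],[-0.06,0.139,0],[0,0,0],[0,0,0]],"angular":[[0,0,0],[0,0,0],[0,0,0],[0,0,0],[0,0,0],[0,0,0],[0,0,0],[0,0,0],[0,0,0],[0,0,0]],"fingers":[45,45,45,45,45,45,45,45,45,45]}' 15
python3 -m jog '{"delta_pos":[[0,0,0],[0,0,0],[0,0,0]],"angular":[[0,0,0],[0,0,0],[0,0,0]],"fingers":[45,45,45]}'
python3 - <<'E'
from h import *
c,im=shot("wrist","pics/w6.png"); circ(c,"holder",8,[543,11]); circ(c,"filter_center",83,[543,11]); circ(c,"filter_center",81,[543,11])
move([544.7,9.5,44],90)
E
```

```text
time: 11.0
tcp_pos: [544.9, 9.9, 79.9]
eef_rot: [-0.003, 3.142, -0.0]
contact_force: [0.0, -0.3, -0.0]
finger_gap: 0.555
finger_force: 15.0
time: 11.3
tcp_pos: [544.6, 7.3, 80.0]
eef_rot: [0.006, 3.141, -0.0]
contact_force: [0.0, 0.1, -0.1]
finger_gap: 0.555
finger_force: 15.0
holder 0.69 mean [521.8   9.8] rect [543.1   9.2] [137.  136.5] ell [544.3   9.3] [138.4 139.2]
filter_center 0.72 mean [541.6   6.8] rect [542.4   7.2] [48.1 50.8] ell [542.4   6.8] [48.5 51.1]
filter_center 0.72 mean [542.5   6.8] rect [543.3   7.2] [48.7 51.5] ell [543.3   6.8] [49.1 51.8]
t 11.5 tcp [544.8   8.2  79.9] tooly 89.9 z [ 1.e-04  0.e+00 -1.e+00] shift/300 [0.    0.004 0.12 ] mm [ 0.1  1.3 35.9]
turn/pi [ 0.      0.     -0.0007] deg [ 0.   0.  -0.1]
```

```bash
python3 -m jog '{"delta_pos":[[-0.004,0.004,0.04],[0,0,0.04],[0,0,0.03],[0,0,0.011],[0,0,0],[0,0,0],[0,0,0],[0,0,0],[0,0,0]],"angular":[[0,0,0],[0,0,0],[0,0,0],[0,0,0],[0,0,0],[0,0,0],[0,0,0],[0,0,0],[0,0,0]],"fingers":[45,45,45,45,45,45,58,58,58]}'
python3 -m jog '{"delta_pos":[[0,0,0],[0,0,-0.1],[0,0,-0.13],[0,0,-0.13],[0,0,-0.13],[0,0,0],[0,0,0]],"angular":[[0,0,0],[0,0,0],[0,0,0],[0,0,0],[0,0,0],[0,0,0],[0,0,0]],"fingers":[58,58,70,70,70,70,70]}'
python3 - <<'E'
from h import *
c,im=shot("wrist","pics/w7.png"); circ(c,"holder",8,[543,11]); circ(c,"filter_center",46,[543,11])
cv2.imwrite("pics/w7c.png",cv2.resize(im[120:290,150:410,::-1],None,fx=3,fy=3,interpolation=cv2.INTER_CUBIC))
move([436.6,-237,182],90)
E
```

```text
time: 12.4
tcp_pos: [546.2, 10.0, 43.7]
eef_rot: [0.002, 3.141, 0.0]
contact_force: [-0.3, -0.2, -0.3]
finger_gap: 0.657
finger_force: 0.0
time: 13.1
tcp_pos: [546.5, 10.1, 191.3]
eef_rot: [0.002, 3.14, 0.001]
contact_force: [0.3, 1.0, -0.7]
finger_gap: 0.797
finger_force: 0.0
holder 0.86 mean [539.7   9.4] rect [544.5   9.7] [138.9 138.2] ell [544.8   9.4] [138.7 139.9]
filter_center 0.63 mean [544.6   9.2] rect [545.1   9. ] [50.5 48.1] ell [545.    9.2] [48.2 51.1]
t 13.25 tcp [545.2  10.  189.2] tooly 89.9 z [-2.3e-03 -4.0e-04 -1.0e+00] shift/300 [ 0.361 -0.824  0.025] mm [ 108.3 -247.1    7.5]
turn/pi [-0.0001 -0.0007 -0.0004] deg [-0.  -0.1 -0.1]
```

View pics/w7c.png

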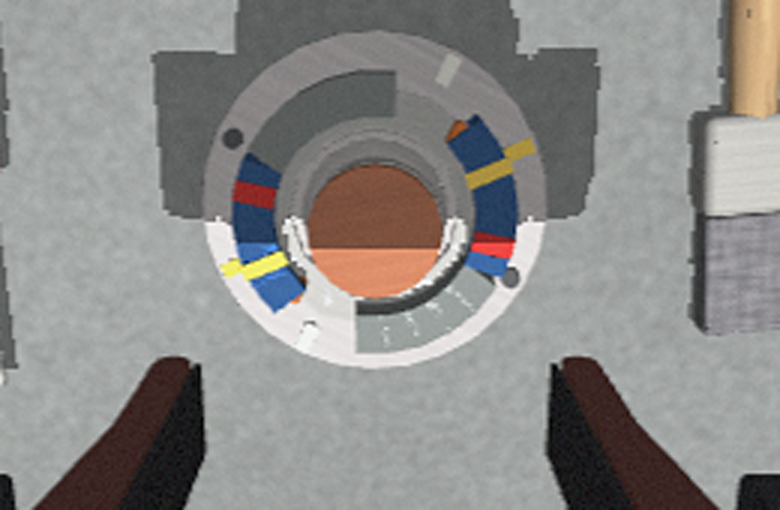

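Both discs are concentric at crop (375,230). White gap marks are at crop (448,68) and (308,335), yellow at (520,150) and (232,268), and the orange dogs are at rest.

```bash
python3 - <<'E'
from h import *
c=imaging.get_calibration("wrist")
for n,a,b in [("gap",(448,68),(308,335)),("yellow",(520,150),(232,268))]:
    p=to_plane(c,[(150+a[0]/3,120+a[1]/3),(150+b[0]/3,120+b[1]/3)],8); d=p[0]-p[1]
    print(n,p[:,:2].round(1),p.mean(0)[:2].round(1),np.degrees(np.arctan2(d[1],d[0]))%180)
E
python3 -m jog '{"delta_pos":[[0.049,0.14,0],[0.049,0.14,0],[0.049,0.14,0],[0.049,0.14,0],[0.049,0.14,0],[0.049,0.14,0],[0,0,0],[0,0,0],[0,0,0]],"angular":[[0,0,0],[0,0,0],[0,0,0],[0,0,0],[0,0,0],[0,0,0],[0,0,0],[0,0,0],[0,0,0]],"fingers":[70,70,70,70,70,70,70,70,70]}' 20
python3 - <<'E'
from h import *
c,im=shot("wrist","pics/w8.png")
circ(c,"cap_bar",46,[457,265])
move([457,265,150],90)
np.set_printoptions(suppress=True); print(c['extrinsics'].round(3))
E
```

```text
gap [[487.3  38.2]
 [596.7 -18.3]] [542.    9.9] 152.69964800285348
yellow [[519.   67.3]
 [567.4 -48.8]] [543.2   9.2] 112.58928804642426
time: 14.15
tcp_pos: [458.4, 260.5, 189.7]
eef_rot: [-0.004, -3.141, 0.003]
contact_force: [-0.4, 0.5, -0.8]
finger_gap: 0.796
finger_force: 0.0
cap_bar 0.63 mean [456.2 267.9] rect [457.  268.4] [70.5 71.4] ell [456.3 267.6] [66.3 86.9]
t 14.25 tcp [458.7 260.3 190.2] tooly 89.8 z [-4.e-04 -9.e-04 -1.e+00] shift/300 [0.006 0.016 0.134] mm [ 1.7  4.7 40.2]
turn/pi [-0.0003 -0.0001 -0.0012] deg [-0.1 -0.  -0.2]
[[  0.003   0.961   0.277 382.194]
 [  1.     -0.003  -0.001 260.371]
 [ -0.      0.277  -0.961 351.738]
 [  0.      0.      0.      1.   ]]
```

View pics/w8.png

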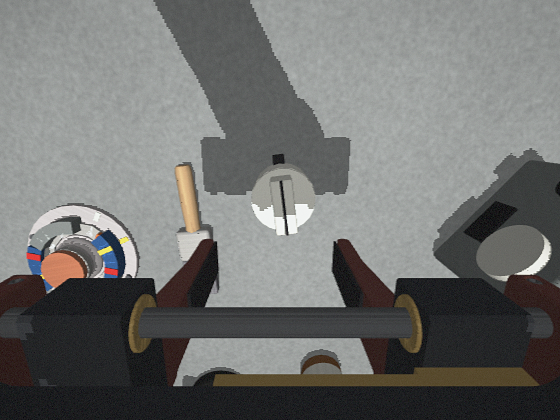

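The cap stands at (283,200), with its black line running from about (282,180) to (286,235). The brush is to its left at (185,205), clear of the fingers.

Run:
```python
from h import *
im=cv2.imread("pics/w8.png"); c=imaging.get_calibration("wrist")
g=im.max(2).astype(int); m=np.zeros_like(g,np.uint8); m[175:238,262:305]=1
k=((g<60)&(m>0)).astype(np.uint8)
n,l,st,ce=cv2.connectedComponentsWithStats(k)
for i in range(1,n):
    if st[i,4]<25: continue
    v,u=np.nonzero(l==i); P=to_plane(c,np.c_[u,v],78)[:,:2]
    r=cv2.minAreaRect(P.astype(np.float32)); d=np.linalg.svd(P-P.mean(0))[2][0]
    print(st[i],'rect',np.round(r[0],1),np.round(r[1],1),'ang',np.degrees(np.arctan2(d[1],d[0]))%180)
# ears
for b in [(150,168,268,290),(236,260,275,300)]:
    v,u=np.nonzero(g[b[0]:b[1],b[2]:b[3]]<45); 
    if len(u): print('ear',u.mean()+b[2],v.mean()+b[0],to_plane(c,[(u.mean()+b[2],v.mean()+b[0])],6).round(1))
print(bot.get_state()['q'].round(2))
cv2.imwrite("pics/w8c.png",cv2.resize(im[140:260,210:360],None,fx=5,fy=5))
```

```text
[280 181   8  54  94] rect [460.4 268.7] [54.7  2. ] ang 7.090439456123183
ear 277.9587628865979 158.55670103092783 [[419.7 263.8   6. ]]
[-0.85  0.28  0.3   1.89 -0.1   0.99  1.06]
```

View pics/w8c.png

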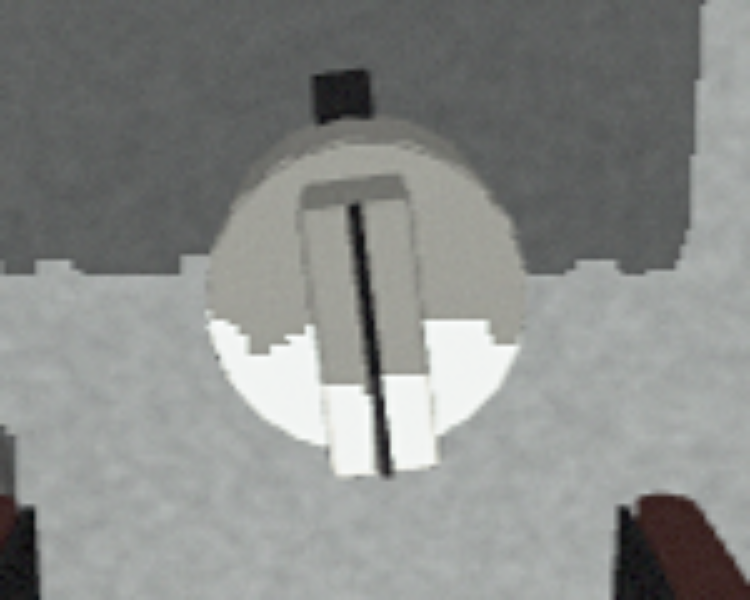

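Crop: the cap is upright, with its bar running (355,205) to (387,475), which gives angle 7.1° and centre (460.4, 268.7). One ear shows at (342,95).

```bash
python3 -m jog '{"delta_pos":[[-0.006,0.028,0.1],[0,0,0.15],[0,0,0.15],[0,0,0.07],[0,0,0],[0,0,0],[0,0,0],[0,0,0],[0,0,0],[0,0,0]],"angular":[[0,0,0],[0,0,-0.04],[0,0,0],[0,0,0],[0,0,0],[0,0,0],[0,0,0],[0,0,0],[0,0,0],[0,0,0]],"fingers":[60,60,60,60,60,15,15,15,15,15]}' 40
python3 - <<'E'
from h import *
s=bot.get_state(); print(s['finger_gap']*88,s['finger_force'],s['contact_force']); move([544.5,9.3,49],97.1)
E
```

```text
time: 15.25
tcp_pos: [460.1, 270.4, 49.8]
eef_rot: [-0.195, 3.135, 0.0]
contact_force: [-0.2, -0.4, 0.1]
finger_gap: 0.269
finger_force: 0.2
23.657406299667457 0.21903705317527056 [-0.16386431 -0.35042116  0.07172655]
t 15.25 tcp [460.1 270.4  49.8] tooly 97.1 z [ 3.e-04  2.e-04 -1.e+00] shift/300 [-0.171 -0.899  0.003] mm [ -51.4 -269.6    0.8]
turn/pi [0.0001 0.0001 0.0001] deg [0. 0. 0.]
```

```bash
python3 -m jog '{"delta_pos":[[0,0,0],[0,0,0],[0,0,0],[0,0,-0.08],[0,0,-0.155],[0,0,0],[0,0,0],[0,0,0],[0,0,0],[0,0,0]],"angular":[[0,0,0],[0,0,0],[0,0,0],[0,0,0],[0,0,0],[0,0,0.0382],[0,0,0.0382],[0,0,0.0382],[0,0,0.0382],[0,0,0.0382]],"fingers":[15,15,15,15,15,15,15,15,15,15]}' 40
python3 -m jog '{"delta_pos":[[0,0,0],[-0.105,-0.104,0],[-0.105,-0.104,0],[-0.105,-0.104,0],[-0.105,-0.104,0],[-0.105,-0.104,0],[-0.105,-0.104,0],[0,0,0],[0,0,0],[0,0,0]],"angular":[[0,0,0],[0,0,0],[0,0,0],[0,0,0],[0,0,0],[0,0,0],[0,0,0],[0,0,0],[0,0,0],[0,0,0]],"fingers":[15,15,15,15,15,15,15,15,15,15]}' 40
python3 - <<'E'
from h import *
s=bot.get_state(); print(s['finger_gap']*88,s['finger_force'],s['contact_force'])
c,im=shot("wrist","pics/w9.png"); circ(c,"holder",8,[543,11]); move([544.5,9.3,62],62.7)
E
```

```text
time: 16.25
tcp_pos: [459.7, 270.5, 119.8]
eef_rot: [-0.747, -3.051, 0.0]
contact_force: [0.0, -0.1, -0.0]
finger_gap: 0.244
finger_force: 40.0
time: 17.25
tcp_pos: [541.9, 18.7, 119.7]
eef_rot: [-0.735, -3.053, -0.001]
contact_force: [0.8, 0.7, -1.3]
finger_gap: 0.246
finger_force: 40.0
21.65418384699652 39.99839186668396 [ 0.79524725  0.66624814 -1.25061479]
holder 0.65 mean [516.5  17.7] rect [528.7  15. ] [139.8 105.9] ell [544.    9.6] [137.9 139.7]
holder 0.56 mean [527.  58.] rect [526.9  58.6] [ 8.3 30.9] ell [526.7  58. ] [ 9.4 32.2]
t 17.35 tcp [542.   19.2 119.9] tooly 62.9 z [-5.e-04  6.e-04 -1.e+00] shift/300 [-0.023 -0.026  0.193] mm [-6.8 -7.7 57.9]
turn/pi [ 0.0001 -0.0002  0.0014] deg [ 0.  -0.   0.2]
```

View pics/w9.png

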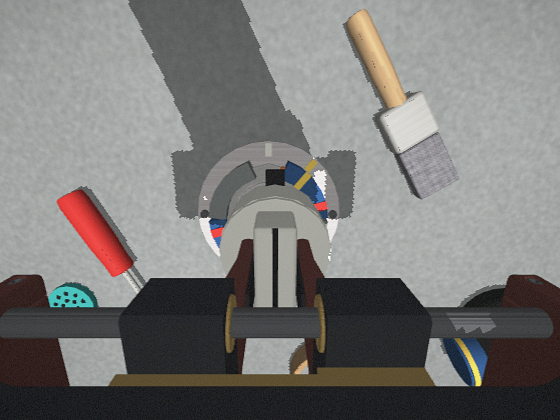

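The cap is held upright at (275,240) with its front ear at (275,177), pointing at the white gap mark at (268,150). I check the cap's position in the grip from the ear.

Run:
```python
from h import *
im=cv2.imread("pics/w9.png").max(2).astype(int); c=imaging.get_calibration("wrist")
v,u=np.nonzero(im[160:190,258:292]<35); u+=258; v+=160
print(u.min(),u.max(),v.min(),v.max(),len(u))
s=bot.get_state(); Rt=R.from_rotvec(s['eef_rot'])
for z in (76.5,70.5): 
    P=to_plane(c,np.c_[u,v],z); L=Rt.inv().apply(P-s['tcp_pos']); print(z,'toolx',np.percentile(L[:,0],[1,99]).round(1),'tooly',L[:,1].mean().round(1),np.percentile(L[:,1],[2,98]).round(1))
move([544.5,9.3,62],62.7)
```

```text
266 283 170 185 175
76.5 toolx [35.2 46. ] tooly -0.6 [-6.6  5.5]
70.5 toolx [34.  45.1] tooly -0.6 [-6.8  5.7]
t 17.35 tcp [542.   19.2 119.9] tooly 62.9 z [-5.e-04  6.e-04 -1.e+00] shift/300 [-0.023 -0.026  0.193] mm [-6.8 -7.7 57.9]
turn/pi [ 0.0001 -0.0002  0.0014] deg [ 0.  -0.   0.2]
```

```bash
python3 -m jog '{"delta_pos":[[-0.023,-0.026,0],[0,0,0],[0,0,0.04],[0,0,0.04],[0,0,0.04],[0,0,0],[0,0,0],[0,0,0]],"angular":[[0,0,0.001],[0,0,0],[0,0,0],[0,0,0],[0,0,0],[0,0,0],[0,0,0],[0,0,0]],"fingers":[15,15,15,15,15,15,15,15]}' 40
python3 - <<'E'
from h import *
s=bot.get_state(); print(s['contact_force'],s['wrist_torque'])
c,im=shot("wrist","pics/w10.png"); circ(c,"holder",8,[543,11]); move([544.5,9.3,61.5],62.7)
c,im=shot("side","pics/s10.png"); cv2.imwrite("pics/s10c.png",cv2.resize(im[150:310,200:410,::-1],None,fx=3,fy=3))
E
```

```text
time: 18.15
tcp_pos: [545.1, 7.3, 84.2]
eef_rot: [0.745, 3.052, 0.0]
contact_force: [-0.2, -0.9, -0.2]
finger_gap: 0.245
finger_force: 40.0
[-0.19029243 -0.87400764 -0.23159643] [-0.02585172  0.00168606 -0.03443838]
holder 0.91 mean [522.6  22.6] rect [535.5  15.4] [138.2 117.1] ell [544.4   9.3] [138.4 139.1]
t 18.25 tcp [545.2   7.4  84.5] tooly 62.6 z [ 8.e-04  2.e-04 -1.e+00] shift/300 [0.005 0.004 0.077] mm [ 1.5  1.3 23. ]
turn/pi [ 0.0002  0.0002 -0.0007] deg [ 0.   0.  -0.1]
```

View pics/s10c.png

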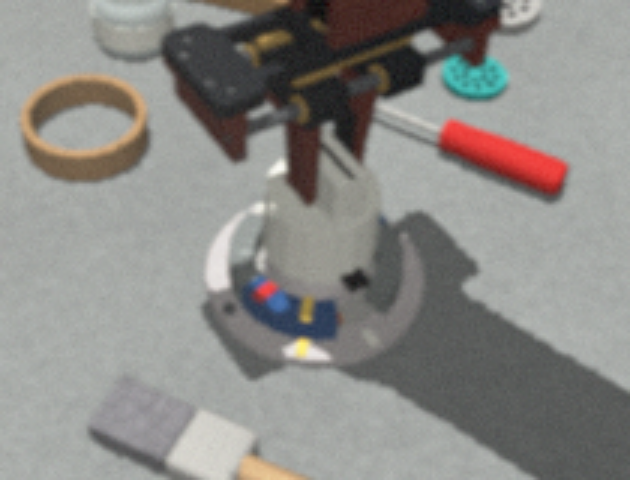

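The side crop shows the cap hovering over the holder, its ear at (355,280) lined up with the gap mark (372,338), clear of the blue claw's end (335,320). I lower it.

```bash
python3 -m jog '{"delta_pos":[[0.005,0.004,0],[0,0,0.02],[0,0,0.02],[0,0,0.015],[0,0,0.012],[0,0,0.008],[0,0,0.004],[0,0,0],[0,0,0],[0,0,0]],"angular":[[0,0,0],[0,0,0],[0,0,0],[0,0,0],[0,0,0],[0,0,0],[0,0,0],[0,0,0],[0,0,0],[0,0,0]],"fingers":[15,15,15,15,15,15,15,15,15,15]}' 40
python3 - <<'E'
from h import *
s=bot.get_state(); print(s['contact_force'],s['wrist_torque']); move([544.5,9.3,61.5],62.7)
E
```

```text
time: 19.3
tcp_pos: [543.8, 9.0, 61.7]
eef_rot: [-0.745, -3.051, -0.001]
contact_force: [-7.2, 0.7, 17.4]
finger_gap: 0.249
finger_force: 40.0
[-7.17003842  0.71860424 17.36101154] [-0.00787373  1.55039573  0.05014841]
t 19.3 tcp [543.8   9.   61.7] tooly 62.5 z [-3.e-04  1.e-03 -1.e+00] shift/300 [-0.002  0.002  0.001] mm [-0.5  0.6  0.2]
turn/pi [ 0.0002 -0.0002 -0.0008] deg [ 0.  -0.  -0.2]
```

```bash
python3 -m jog '{"delta_pos":[[0.002,-0.001,-0.002],[0,0,0],[0,0,0]],"angular":[[0,0,0],[0,0,0],[0,0,0]],"fingers":[15,15,15]}' 45
python3 - <<'E'
from h import *
s=bot.get_state(); print(s['contact_force'],s['wrist_torque'],s['finger_gap']*88); move([544.5,9.3,61.5],62.7)
E
```

```text
time: 19.6
tcp_pos: [543.7, 9.0, 61.7]
eef_rot: [0.745, 3.051, 0.001]
contact_force: [-2.7, 0.4, 9.2]
finger_gap: 0.248
finger_force: 45.0
[-2.74387425  0.41628761  9.18254383] [0.01073579 0.66081943 0.03709779] 21.799787122426576
t 19.6 tcp [543.7   9.   61.7] tooly 62.6 z [ 7.e-04  4.e-04 -1.e+00] shift/300 [-0.002  0.002  0.001] mm [-0.5  0.6  0.2]
turn/pi [ 0.0002  0.0001 -0.0008] deg [ 0.   0.  -0.1]
```

Seated, with a light downward push. Next I twist about 20° and check.

```bash
python3 -m jog '{"delta_pos":[[0,0,0],[0,0,0],[0,0,0],[0,0,0],[0,0,0],[0,0,0],[0,0,0]],"angular":[[0,0,0.019],[0,0,0.019],[0,0,0.019],[0,0,0.019],[0,0,0.019],[0,0,0.019],[0,0,0]],"fingers":[15,15,15,15,15,15,15]}' 45
python3 - <<'E'
from h import *
s=bot.get_state(); print(s['contact_force'],s['wrist_torque'],s['finger_gap']*88); move([544.2,9.3,61.5],22.6)
E
```

```text
time: 20.3
tcp_pos: [544.4, 9.4, 61.7]
eef_rot: [1.278, 2.868, 0.002]
contact_force: [-1.0, 0.6, 6.7]
finger_gap: 0.244
finger_force: 45.0
[-1.03612703  0.58498927  6.65744071] [ 0.20020405  0.20475868 -0.06683801] 21.46845096363955
t 20.3 tcp [544.4   9.4  61.7] tooly 42.0 z [ 1.8e-03  5.0e-04 -1.0e+00] shift/300 [ 0.    -0.001  0.001] mm [ 0.  -0.3  0.2]
turn/pi [0.0006 0.0002 0.1075] deg [ 0.1  0.  19.4]
```

```bash
python3 -m jog '{"delta_pos":[[0,0,0],[0,0,0],[0,0,0],[0,0,0],[0,0,0],[0,0,0],[0,0,0],[0,0,0],[0,0,0]],"angular":[[0,0,0.018],[0,0,0.018],[0,0,0.018],[0,0,0.018],[0,0,0.018],[0,0,0.018],[0,0,0],[0,0,0],[0,0,0]],"fingers":[15,15,15,15,15,15,15,15,15]}' 45
python3 - <<'E'
from h import *
s=bot.get_state(); print(s['contact_force'],s['wrist_torque'],s['finger_gap']*88); move([544.2,9.3,61.5],22.6)
c,im=shot("wrist","pics/w11.png"); circ(c,"holder",8,[543,11])
cv2.imwrite("pics/w11c.png",cv2.resize(im[120:300,150:410,::-1],None,fx=3,fy=3,interpolation=cv2.INTER_CUBIC))
E
```

```text
time: 21.2
tcp_pos: [544.6, 9.7, 61.7]
eef_rot: [1.741, 2.613, 0.003]
contact_force: [-0.1, 1.5, 6.9]
finger_gap: 0.249
finger_force: 45.0
[-0.10755312  1.51458846  6.86119694] [ 0.25738657  0.08795256 -0.00288197] 21.911662734187463
t 21.2 tcp [544.6   9.7  61.7] tooly 22.6 z [ 2.2e-03  8.0e-04 -1.0e+00] shift/300 [-0.001 -0.002  0.001] mm [-0.2 -0.5  0.2]
turn/pi [0.0007 0.     0.0002] deg [0.1 0.  0. ]
holder 0.86 mean [535.7  32.3] rect [539.9  21.1] [138.9 114.3] ell [544.1  10.8] [136.6 138.8]
```

View pics/w11c.png

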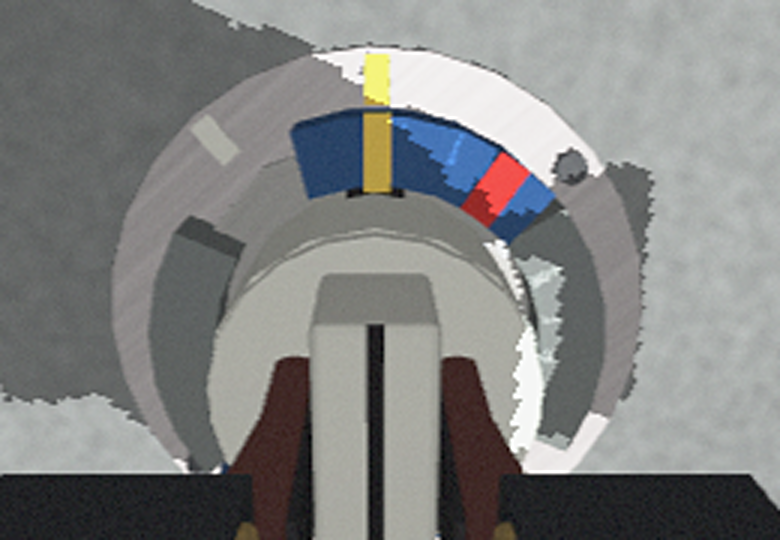

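The crop shows the black line at (375,430) and the ear at (375,193) in line with the yellow mark at (377,80). The ear is under the claw, the red mark at (495,190) has not been reached, and the cap is seated and gripped at 45 N.

```bash
python3 -c "
from plant import bot
print(bot.job_done())"
```

```text
the job is handed in; nothing more can be done
None
```

I handed the job in with both discs centred on the pedestal (within about 1 mm when measured before the cap went on), the cap fully down and twisted to the yellow half-way marks, and the gripper still holding it at 45 N; the hand-in returned no verdict.

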